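# Open the failed sensor head

## Robot

A 7-joint arm with a two-finger parallel gripper is mounted at the origin on the work surface. World frame = base frame: x ahead of the robot, y to its left, z up, the work surface at z = 0. Lengths are in m, angles in rad, forces in N, time in s.
With the tool pointing down it reaches from about 0.425 to 0.925 m from the base axis. Payload 6.8 kg.
Tool frame: the origin (TCP) lies at the very end of the fingers, on their centre line; the grasp point (between the pads) lies 19 mm behind it; z points along the fingers, x is the direction in which the jaws open and shut, and the axes are right-handed (so a half turn about z gives the same grasp; the last joint's range is limited). The gripper opens to 85 mm and grips with 20 to 120 N. Pads are 22 mm wide; open, the fingers measure 114 mm over their backs; the gripper's body (76 mm by 85 mm) begins 54 mm behind the grasp point. The pads swing forward as they close: fully open they stand 13 mm farther back than shut.
Start: joints at [-0.108, 0.477, 0.022, 1.555, -0.011, 1.109, -0.083], TCP at [0.675, 0, 0.207] pointing down, gripper open.
Joint ranges: [-2.96, 2.96], [-0.34, 2.1], [-1.41, 1.46], [0.24, 2.44], [-1.37, 4.51], [0.17, 1.92], [-2.96, 2.96]. Speed limits (rad/s): [2.39, 2.39, 3.14, 3.14, 3.14, 3.14, 3.14].

## Interface

Orientations are given as a unit quaternion [w, x, y, z].
In Python, from station import get_obs, read_camera, calibration, hand_in, recognise, outline_of, place_of gives the robot as it stands.
- The arm moves only by the tool move_arm, never from a script. Its argument "steps" is a list of rows, each an object with "fingers": the finger opening in mm, from 0 to 85.4; "translation": the shift along the world's x, y, z in mm, a list of three; "turn": the turn about the world's z in rad. In form: [{"fingers": fingers, "translation": [dx, dy, dz], "turn": turn}, ...]. A call has 1 to 10 rows; each row shifts and turns the commanded pose from where the row before left it; what a row does not reach is not made up. A row lasts 1/8 s, in which the tool goes at most 62.5 mm and 10.7 degrees, less where a joint would pass 70% of its speed; a pose out of reach is approached as far as the arm can. A call with a gripper value outside its range is refused whole. The fingers move at their own pace and stop on an object; "newtons" is the grip in N (left out, the last holds). Time passes only in rows, so rows that do not move let the fingers close. It gives the time, the measured TCP pose, the force and the opening at its end, in the units of the state.
- get_obs(): the state, without advancing time (a new reading comes with each control period).
- read_camera(name): name is "scene" or "side" or "wrist"; returns the picture (420x560x3 uint8, blue, green, red); there is no depth.
- calibration(name): a dict with "camera_matrix" (3x3 intrinsics, pixels), "k1" (the pictures are not rectified: a ray, as slopes to the right and down, at radius r is drawn at 1 + k1 r^2 times it, then the intrinsics apply), "rvec" (rotation vector, rad) and "tvec" (3), from world to camera coordinates, as OpenCV has them. Camera axes: x right, y down, z forward; pixel columns grow to the right and rows downward; lengths in m; the calibration is good to about 2 mm. A picture is of the moment at which its call begins: read the wrist's pose just before it. calibration takes no time and is no camera call; for the wrist camera it gives the pose at the moment of the call.
- hand_in(): hands the job in, once; it reports no verdict.
Trained networks look in the newest picture that a camera, given by its name, has taken for a name from the list of things; names that differ only in an ending like _2 or _b are one class to them, and where a whole thing is asked for, a point or a joint stands for the part that bears it (a point fixed in the world has none). Each returns a list of dicts, best first, with "conf" (0 to 1); they miss things now and then, are a little off and sometimes report something else, mostly with a low value. They report only what shows in the picture. A call takes as long as a camera call. They do not tell look-alikes from the thing itself.
- recognise(camera, name): "xy" ([column, row] in pixels, amid what is visible of it).
- outline_of(camera, name): "mask" (420x560 bool, what is visible of it) and "xy" ([column, row] in pixels, amid what is visible of it).
- place_of(camera, name): "xy" ([column, row] in pixels: a listed point, or the origin of a listed thing).
The state is a dict: "t": time; "q": joint angles; "joint_vel": joint speeds; "joint_torque": joint torques, N m; "eef_pos": TCP position; "tool_rot": TCP orientation; "contact_force": force on the tool from outside, world axes, zero at the start; "torque": the same for the moment, N m; "gripper_width": opening from 0.0 (shut) to 1.0 (fully open).
Only numpy, scipy, OpenCV 4.12 (cv2) and the standard library are available. Lean on these libraries where they do the work, as an engineer would, in place of code of your own. Each camera call takes 0.05 s, during which the arm holds its last target.

## Task

One of the two sensor heads in the service cradle has the red marker beside it: it has failed and must be opened. Unscrew the black knurled collar from that head (anticlockwise seen from above) until it frees, lift it off the stud, and set it down gently on the floor of the yellow tray, flat and the same way up, without dropping or forcing it. Leave the other head's collar done up and everything else where it is.

Things in the scene. Friction and masses are not known exactly. Their poses are not given: they have to be found in the camera images.
- cradle: Aluminium base plate fixed to the table, 150 (x) by 250 (y) by 12 mm, origin at the centre of its underside, y along its length. Two sensor heads stand on it, 75 mm to +y (left) and 75 mm to -y (right) of the origin.
- stud_a (a point): The left (+y) head's threaded steel stud, upright, 26 mm over the threads, its tip 39 mm above this point; the point is on its axis at the seat on which the collar's underside rests when done up, 72 mm above the table. Below the seat comes a neck of 38 mm diameter, 22 mm tall, then the head's body of 60 mm diameter.
- stud_b (a point): The right (-y) head's threaded steel stud, upright, 26 mm over the threads, its tip 39 mm above this point; the point is on its axis at the seat on which the collar's underside rests when done up, 72 mm above the table. Below the seat comes a neck of 38 mm diameter, 22 mm tall, then the head's body of 60 mm diameter.
- collar_a_mid (a point): Black knurled round collar (nut) on the left head: 48 mm outside diameter (49 over the knurl), 34 mm tall, open through the middle, 90 g. The point is its centre, half-way up and on its axis, 17 mm above its underside; z is its axis, pointing up, x points to a white dash on its top face.
- collar_b_mid (a point): Black knurled round collar (nut) on the right head: 48 mm outside diameter (49 over the knurl), 34 mm tall, open through the middle, 90 g. The point is its centre, half-way up and on its axis, 17 mm above its underside; z is its axis, pointing up, x points to a white dash on its top face.
- collar_a: The left collar again, origin at the centre of its underside. Both collars: right-handed, rising 24 mm per turn (3.8 mm/rad) as they turn anticlockwise, about 0.3 rad of slack; done up at the start; free to lift straight off after about 3.8 rad (220 degrees). Pulled sooner, the thread stops it after 1 to 2 mm. The hand must rise with it. Stays as left when let go. Grip about 30 N.
- collar_b: The right collar again, origin at the centre of its underside.
- red_marker (a point): Red domed marker, 28 mm across, 10 mm tall, fixed on the base plate 58 mm beyond (cradle +x) the axis of the failed head, whichever that is; the point is its top.
- green_marker (a point): Green marker of the same kind, beside the head that passed.
- tray: Open yellow parts tray, heavy and fixed, 140 (x) by 200 (y) by 30 mm tall, walls 4 mm, floor 4 mm thick; origin at the centre of its underside. The collar's underside ends 4 mm above the origin. The -y half holds the spare ring; the +y half is empty.
- ring_mid (a point): Loose copper-coloured spare ring lying in the -y half of the tray, 38 mm outside, 24 mm inside, 10 mm tall; the point is its centre. Leave it.
- jar_mid (a point): White jar, 52 mm diameter, 70 mm tall, standing; the point is its centre. Leave it.
- vial_mid (a point): Amber bottle, 40 mm diameter, 100 mm tall, standing; the point is its centre. Leave it.
- carton_mid (a point): Cardboard box 60 x 90 x 40 mm; the point is its centre. Leave it.
- driver_grip (a point): Screwdriver with a red handle lying on the table; the point is on its handle. Leave it.
- spanner_grip (a point): Steel spanner lying on the table; the point is on its handle. Leave it.
There are look-alikes about, which are no part of the job. What is shaped like the collar_a but purple is not meant. What is shaped like the collar_b but purple is not meant.

How it is judged:
On the way:
1. The collar of the head with the red marker has been unscrewed and lifted clear above its stud (((horizontal distance between red_marker and stud_a below 0.1 m and z of collar_a_mid in the frame of stud_a above 0.056 m) or (horizontal distance between red_marker and stud_b below 0.1 m and z of collar_b_mid in the frame of stud_b above 0.056 m))), for 0.1 s.
At the end, for the whole second after the job is handed in: The red-marked head's collar stands upright at rest on the tray floor (tilt < 0.1 rad, height within 3 mm, centre within 48 mm in x and 78 mm in y of the tray's). The other collar moved < 5 mm, turned < 0.3 rad. Jar, bottle, carton, screwdriver, spanner, spare ring moved < 30 mm (((horizontal distance between red_marker and stud_a below 0.1 m and x of collar_a_mid in the frame of tray between -0.048 and 0.048 m and y of collar_a_mid in the frame of tray between -0.078 and 0.078 m and z of collar_a_mid in the frame of tray below 0.024 m and angle between collar_a's own z axis and vertical below 0.1 rad and linear speed of collar_a below 0.02 m/s and distance of collar_b_mid from where it was at the start of the episode below 0.005 m and angle between the x axis of collar_b and the x axis of cradle, either way round below 0.3 rad) or (horizontal distance between red_marker and stud_b below 0.1 m and x of collar_b_mid in the frame of tray between -0.048 and 0.048 m and y of collar_b_mid in the frame of tray between -0.078 and 0.078 m and z of collar_b_mid in the frame of tray below 0.024 m and angle between collar_b's own z axis and vertical below 0.1 rad and linear speed of collar_b below 0.02 m/s and distance of collar_a_mid from where it was at the start of the episode below 0.005 m and angle between the x axis of collar_a and the x axis of cradle, either way round below 0.3 rad)) and distance of each of jar_mid, vial_mid, carton_mid, driver_grip, spanner_grip, ring_mid from where it was at the start of the episode below 0.03 m); the robot touches nothing.
It fails at once if a collar is dropped: off its stud, out of the fingers, and more than 15 mm above where it would stand in the tray ((horizontal distance between collar_a_mid and stud_a above 0.035 m and z of collar_a_mid in the frame of tray above 0.036 m and contact force between the fingers and collar_a below 0.05 N) or (horizontal distance between collar_b_mid and stud_b above 0.035 m and z of collar_b_mid in the frame of tray above 0.036 m and contact force between the fingers and collar_b below 0.05 N)).
It fails at once if a collar is forced: pressed or pulled against the head with more than 150 N (contact force between any of collar_a, collar_b and cradle above 150 N).
It fails at once if the collar of the passed head is undone: lifted by 5 mm or turned by 0.5 rad ((horizontal distance between red_marker and stud_a below 0.1 m and (distance of collar_b_mid from where it was at the start of the episode above 0.005 m or angle between the x axis of collar_b and the x axis of cradle, either way round above 0.5 rad)) or (horizontal distance between red_marker and stud_b below 0.1 m and (distance of collar_a_mid from where it was at the start of the episode above 0.005 m or angle between the x axis of collar_a and the x axis of cradle, either way round above 0.5 rad))).
It also fails if it takes over 58 s, if anything falls off the work surface, if the arm or the gripper's body presses on something with over 40 N, if the wrist force passes 120 N, or if a joint passes its speed limit or range.

## Working session

There is one attempt and no reset: what is moved stays moved. The work goes in short steps, Python scripts to look and compute and a tool call to move; the robot and the scene stay as the last step left them, time stands still between calls to the robot, and variables do not carry over. Pictures are saved under pics/ and viewed, and the job is handed in when it is done.

Besides the shell and the picture viewer there is one more tool, called after "Call:" as a command line: name --argument value ..., lists and objects as JSON in quotes. move_arm: Moves the arm, as the interface text tells. Its arguments: {"type":"object","properties":{"steps":{"type":"array"},"newtons":{"type":"number"}},"required":["steps"]}

```bash
ls; mkdir -p pics
python3 - <<'E'
from station import *
import cv2,numpy as np
o=get_obs();print(o)
for n in["scene","side","wrist"]:
    im=read_camera(n);cv2.imwrite(f"pics/{n}0.png",im)
    c=calibration(n);print(n,c)
E
```

```text
pics
{'t': 0.0, 'q': array([-0.10808989,  0.47778629,  0.02234266,  1.55646804, -0.01150258,
        1.10932434, -0.08307212]), 'joint_vel': array([ 0.00066661,  0.00049816,  0.0014943 , -0.00034151, -0.00108079,
        0.00121839,  0.00061694]), 'joint_torque': array([-5.45967814e-04, -5.96443820e+01,  1.60769675e+00, -2.81194621e+01,
        1.24063640e-02,  9.39900521e-03,  2.20753498e-05]), 'eef_pos': array([ 6.74346017e-01, -2.76718698e-05,  2.06028086e-01]), 'tool_rot': array([ 6.86176605e-05,  9.99999568e-01,  1.77278791e-05, -9.26372825e-04]), 'contact_force': array([-0.17506627, -0.66433043, -0.30380567]), 'torque': array([ 0.0412652 , -0.00031515,  0.01383541]), 'gripper_width': 0.9989321625243212}
scene {'camera_matrix': array([[440.83092293,   0.        , 272.73339047],
       [  0.        , 440.83092293, 212.56256726],
       [  0.        ,   0.        ,   1.        ]]), 'k1': -0.04215854873559262, 'rvec': array([ 2.04580689,  1.71426352, -0.5119395 ]), 'tvec': array([ 0.00198004, -0.44929432,  1.47150221])}
side {'camera_matrix': array([[526.8915563 ,   0.        , 284.9360806 ],
       [  0.        , 526.8915563 , 206.47303658],
       [  0.        ,   0.        ,   1.        ]]), 'k1': -0.13803264686941016, 'rvec': array([ 2.30419305, -0.96595667,  0.36557062]), 'tvec': array([-0.44080669,  0.30798616,  1.29736974])}
wrist {'camera_matrix': array([[317.65973312,   0.        , 276.46436645],
       [  0.        , 317.65973312, 205.50093217],
       [  0.        ,   0.        ,   1.        ]]), 'k1': 0.01909617513410146, 'rvec': array([-2.81978275e+00, -6.07675590e-04,  1.80340151e-03]), 'tvec': array([-0.67376694, -0.04110234,  0.37973622])}
```

View pics/scene0.png

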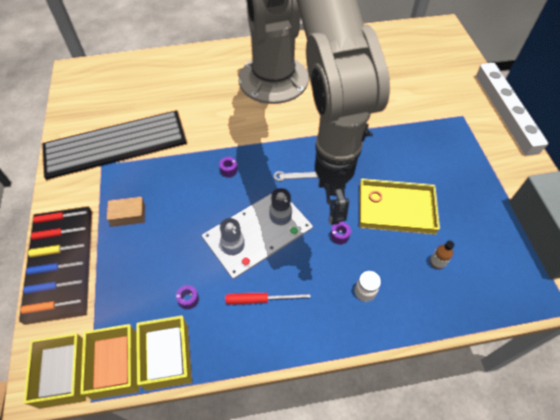

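View pics/side0.png

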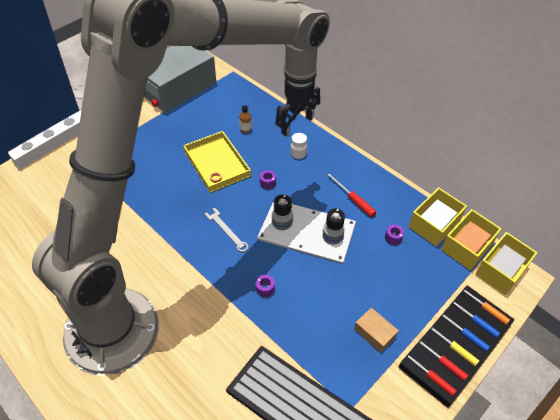

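View pics/wrist0.png

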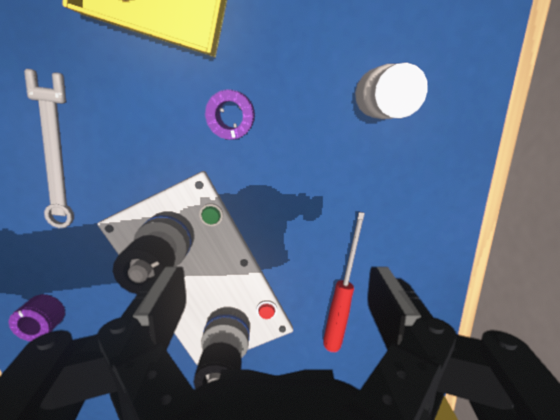

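Scene view: black collars at about (231,230) (red marker beside it at (246,262)) and (281,200) (green marker at (294,230)). The purple look-alikes are at (228,166), (340,232) and (187,296). The target is the head at (231,238), which is the -y head, collar_b.

```bash
cat > h.py <<'E'
from station import *
import cv2,numpy as np
def ray(cal,uv):
    K=cal["camera_matrix"];k=cal["k1"]
    d=np.array([k,0,0,0,0.])
    p=cv2.undistortPoints(np.array([[uv]],float),K,d)[0,0]
    R,_=cv2.Rodrigues(cal["rvec"]);t=cal["tvec"]
    return -R.T@t, R.T@np.array([p[0],p[1],1.])
def onz(cal,uv,z):
    c,d=ray(cal,uv);return c+d*(z-c[2])/d[2]
def tri(obs):
    A=np.zeros((3,3));b=np.zeros(3)
    for cal,uv in obs:
        c,d=ray(cal,uv);d/=np.linalg.norm(d);P=np.eye(3)-np.outer(d,d);A+=P;b+=P@c
    return np.linalg.solve(A,b)
def proj(cal,X):
    return cv2.projectPoints(np.array([X],float),cal["rvec"],cal["tvec"],cal["camera_matrix"],np.array([cal["k1"],0,0,0,0.]))[0][0,0]
E
python3 - <<'E'
from h import *
np.set_printoptions(precision=4,suppress=True)
Z={"red_marker":.022,"green_marker":.022,"collar_b_mid":.089,"stud_b":.072,"tray":0,"cradle":0,"ring_mid":.009}
for cam in["scene","side","wrist"]:
    read_camera(cam);cal=calibration(cam)
    for n,z in Z.items():
        for r in place_of(cam,n)[:5]:
            if r["conf"]>.2: print(cam,n,round(r["conf"],2),np.round(r["xy"],1),onz(cal,r["xy"],z))
print(get_obs()["t"])
E
python3 - <<'E'
import cv2
a=cv2.imread('pics/scene0.png')[150:320,170:370];b=cv2.imread('pics/side0.png')[180:270,240:380]
cv2.imwrite('pics/c1.png',cv2.resize(a,None,fx=3,fy=3));cv2.imwrite('pics/c2.png',cv2.resize(b,None,fx=5,fy=5))
E
```

```text
scene red_marker 0.48 [244.  260.2] [ 0.6625 -0.1891  0.022 ]
scene green_marker 0.59 [292.9 228.8] [ 0.5961 -0.053   0.022 ]
scene collar_b_mid 0.67 [227.9 228.5] [ 0.6056 -0.2157  0.089 ]
scene collar_b_mid 0.56 [190.2 297.5] [ 0.7654 -0.3181  0.089 ]
scene stud_b 0.85 [277.4 203.6] [ 0.5452 -0.0842  0.072 ]
scene stud_b 0.62 [233.1 236.2] [ 0.6191 -0.2063  0.072 ]
scene stud_b 0.32 [294.  229.1] [ 0.6258 -0.0576  0.072 ]
scene tray 0.79 [397.  211.7] [0.5814 0.2362 0.    ]
scene tray 0.44 [374.5 198.8] [0.5301 0.1889 0.    ]
scene cradle 0.62 [255.6 234.3] [ 0.5825 -0.1489  0.    ]
scene ring_mid 0.54 [373.5 198.5] [0.5343 0.1831 0.009 ]
side red_marker 0.75 [356.1 201.3] [ 0.745  -0.1826  0.022 ]
side red_marker 0.5 [335.9 218.9] [ 0.6531 -0.183   0.022 ]
side green_marker 0.37 [231.4 240.2] [ 0.3927 -0.027   0.022 ]
side collar_b_mid 0.66 [334.1 219.9] [ 0.6034 -0.2109  0.089 ]
side stud_b 0.87 [283.3 207.8] [ 0.5466 -0.0757  0.072 ]
side tray 0.48 [235.4 239.9] [ 0.4109 -0.0218  0.    ]
side cradle 0.69 [306.8 230. ] [ 0.5781 -0.1404  0.    ]
side cradle 0.4 [242.  119.2] [0.7675 0.3351 0.    ]
wrist red_marker 0.88 [264.1 311.3] [ 0.6584 -0.1816  0.022 ]
wrist green_marker 0.97 [210.7 216.6] [ 0.5971 -0.0496  0.022 ]
wrist green_marker 0.21 [337.5 310.4] [ 0.7543 -0.1801  0.022 ]
wrist collar_b_mid 0.62 [215.9 369.2] [ 0.6061 -0.2085  0.089 ]
wrist stud_b 0.61 [150.2 256.6] [ 0.5417 -0.0758  0.072 ]
wrist cradle 0.69 [199.  275.8] [ 0.5713 -0.1419  0.    ]
wrist cradle 0.58 [150.6 255.2] [ 0.5108 -0.1113  0.    ]
1.35
```

View pics/c1.png

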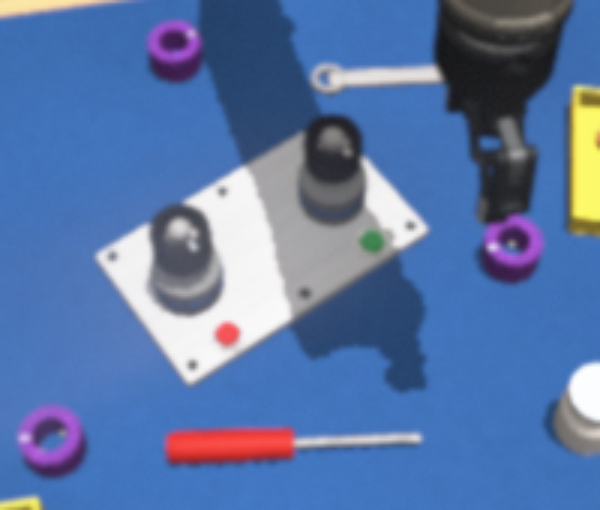

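View pics/c2.png

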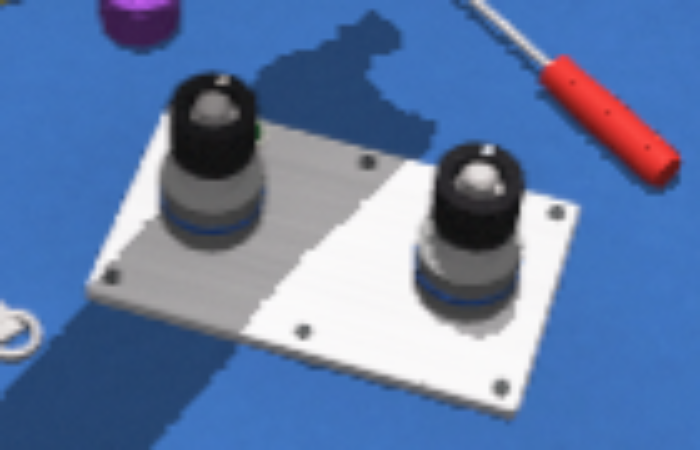

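Call:
move_arm --steps '[{"fingers":85,"translation":[-14,-42,0],"turn":-0.17},{"fingers":85,"translation":[-14,-42,0],"turn":-0.17},{"fingers":85,"translation":[-14,-42,0],"turn":-0.17},{"fingers":85,"translation":[-14,-42,0],"turn":-0.17},{"fingers":85,"translation":[-12,-42,0],"turn":-0.17},{"fingers":85,"translation":[0,0,0],"turn":-0.17},{"fingers":85,"translation":[0,0,0],"turn":-0.17},{"fingers":85,"translation":[0,0,0],"turn":-0.17},{"fingers":85,"translation":[0,0,0],"turn":-0.17},{"fingers":85,"translation":[0,0,0],"turn":-0.17}]' --newtons 30

```text
t: 2.6
eef_pos: [0.6071, -0.2099, 0.2071]
tool_rot: [0.0, -0.658, 0.753, -0.0]
contact_force: [0.6, 0.3, 0.3]
gripper_width: 0.994
```

Run:
```python
from h import *
np.set_printoptions(precision=4,suppress=True)
o=get_obs();print(o["t"],o["q"],o["eef_pos"],o["tool_rot"],o["contact_force"])
Z={"red_marker":.022,"collar_b_mid":.089,"stud_b":.072}
cam="wrist"
im=read_camera(cam);cal=calibration(cam);cv2.imwrite("pics/w1.png",im)
for n,z in Z.items():
        for r in place_of(cam,n)[:5]:
            if r["conf"]>.2: print(cam,n,round(r["conf"],2),np.round(r["xy"],1),onz(cal,r["xy"],z))
for cam in["scene","side"]:
    im=read_camera(cam);cal=calibration(cam)
    for n,z in {"tray":0,"ring_mid":.009}.items():
        for r in place_of(cam,n)[:3]: print(cam,n,round(r["conf"],2),np.round(r["xy"],1),onz(cal,r["xy"],z))
    m=((im[...,2]>150)&(im[...,1]>140)&(im[...,0]<90)).astype(np.uint8)
    r=[x for x in outline_of(cam,"tray") if x["conf"]>.2]
    for x in r[:2]:
        c=max(cv2.findContours(x["mask"].astype(np.uint8),0,2)[0],key=cv2.contourArea)
        q=cv2.approxPolyDP(c,.05*cv2.arcLength(c,True),True)[:,0]
        print(x["conf"],q.tolist(),[onz(cal,p,.03)[:2].round(3).tolist() for p in q.astype(float)])
```

```text
2.6 [-0.0842  0.4477  0.4414  1.6618 -0.2114  1.0794 -1.2861] [ 0.6071 -0.2099  0.2071] [ 0.0001 -0.6579  0.7531 -0.    ] [0.6048 0.3322 0.3135]
wrist red_marker 0.89 [246.4 130.2] [ 0.6606 -0.1847  0.022 ]
wrist collar_b_mid 0.89 [276.8 188. ] [ 0.6103 -0.2106  0.089 ]
wrist collar_b_mid 0.89 [381.8  35.2] [ 0.7229 -0.3108  0.089 ]
wrist collar_b_mid 0.48 [156.6 264.1] [ 0.549  -0.0805  0.089 ]
wrist stud_b 0.83 [157.9 261.4] [ 0.5437 -0.0742  0.072 ]
wrist stud_b 0.65 [276.4 184.7] [ 0.609  -0.2101  0.072 ]
scene tray 0.64 [396.7 208.4] [0.5711 0.2388 0.    ]
scene ring_mid 0.53 [374.6 196.8] [0.5294 0.1877 0.009 ]
0.8 [[361, 180], [361, 227], [436, 232], [433, 185]] [[0.482, 0.159], [0.626, 0.118], [0.675, 0.302], [0.534, 0.348]]
0.49 [[293, 204], [203, 238], [235, 277], [310, 228]] [[0.526, -0.039], [0.587, -0.283], [0.707, -0.216], [0.606, -0.011]]
side tray 0.76 [215.3 163.4] [0.5658 0.2417 0.    ]
side tray 0.38 [282.8 206.7] [ 0.5908 -0.0323  0.    ]
side ring_mid 0.52 [214.3 177.2] [0.5201 0.1927 0.009 ]
0.68 [[222, 130], [183, 145], [209, 191], [250, 174]] [[0.663, 0.317], [0.529, 0.353], [0.462, 0.147], [0.594, 0.11]]
```

View pics/w1.png

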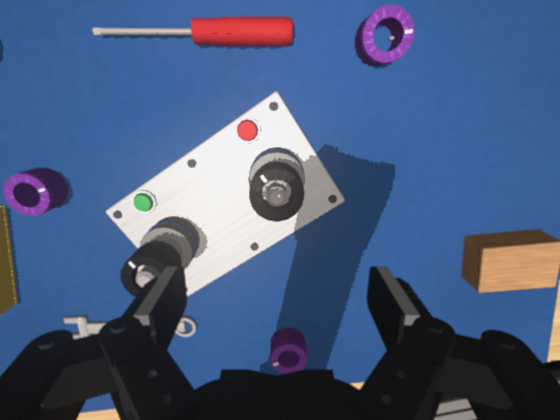

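Run:
```python
from h import *
np.set_printoptions(precision=4,suppress=True)
im=read_camera("wrist");cal=calibration("wrist")
cv2.imwrite("pics/c3.png",cv2.resize(im[130:240,220:340],None,fx=5,fy=5,interpolation=cv2.INTER_CUBIC))
for x,y in[(.606,-.21),(.608,-.21),(.61,-.21)]:
    for z in(.106,.111): print(x,z,proj(cal,(x,y,z)), (proj(cal,(x,y,z))-[220,130])*5)
c=im.copy()
for col,(x,y) in {(0,255,255):(.608,-.210),(0,0,255):(.610,-.2105)}.items():
    a=np.linspace(0,6.28,80);pts=np.array([proj(cal,(x+.024*np.cos(t),y+.024*np.sin(t),.106)) for t in a])
    c=c if col!=(0,255,255) else cv2.resize(im[130:240,220:340],None,fx=5,fy=5,interpolation=cv2.INTER_CUBIC)
    cv2.polylines(c,[((pts-[220,130])*5+2).astype(np.int32)],True,col,1)
cv2.imwrite("pics/c4.png",c)
```

```text
0.606 0.106 [276.411  197.7064] [282.0551 338.5321]
0.606 0.111 [276.4111 199.399 ] [282.0553 346.9952]
0.608 0.106 [276.1182 195.5434] [280.591  327.7171]
0.608 0.111 [276.1132 197.2025] [280.5658 336.0124]
0.61 0.106 [275.8241 193.3706] [279.1203 316.8531]
0.61 0.111 [275.8139 194.9958] [279.0695 324.9791]
```

View pics/c4.png

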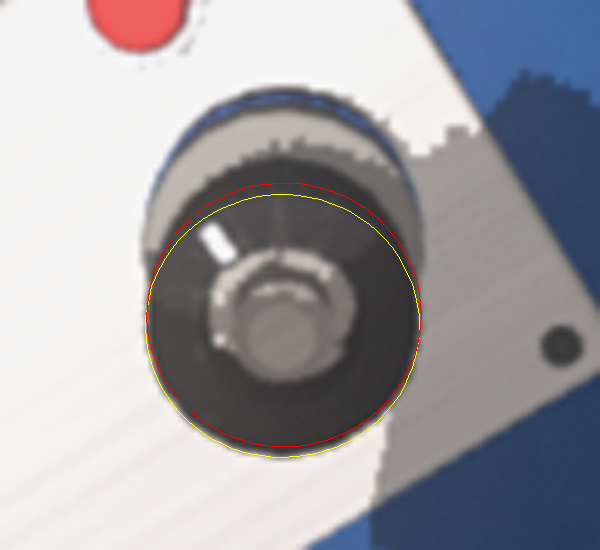

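The crop shows a black collar with a white dash, with the red marker at the upper left. The top circle fits (0.608, -0.210), so I turn further clockwise and then descend.

Call:
move_arm --steps '[{"fingers":85,"translation":[1,0,-15],"turn":-0.17},{"fingers":85,"translation":[0,0,-15],"turn":-0.17},{"fingers":85,"translation":[0,0,-15],"turn":-0.17},{"fingers":85,"translation":[0,0,-15],"turn":-0.17},{"fingers":85,"translation":[0,0,-15],"turn":-0.17},{"fingers":85,"translation":[0,0,-20],"turn":0},{"fingers":85,"translation":[0,0,-20],"turn":0},{"fingers":85,"translation":[0,0,-15],"turn":0},{"fingers":85,"translation":[0,0,-7],"turn":0},{"fingers":85,"translation":[0,0,0],"turn":0}]' --newtons 30

```text
t: 4.5
eef_pos: [0.6078, -0.2101, 0.0697]
tool_rot: [-0.0, -0.292, 0.957, 0.0]
contact_force: [-1.0, -0.2, 0.1]
gripper_width: 0.997
```

Run:
```python
from h import *
o=get_obs();print(o["t"],o["q"].round(3),o["eef_pos"],o["contact_force"])
im=read_camera("wrist");cv2.imwrite("pics/w2.png",im)
```

```text
4.5 [-0.158  0.64   0.561  1.774 -0.435  0.854 -1.945] [ 0.60782819 -0.2100984   0.06966215] [-0.98460624 -0.22762384  0.07589938]
```

View pics/w2.png

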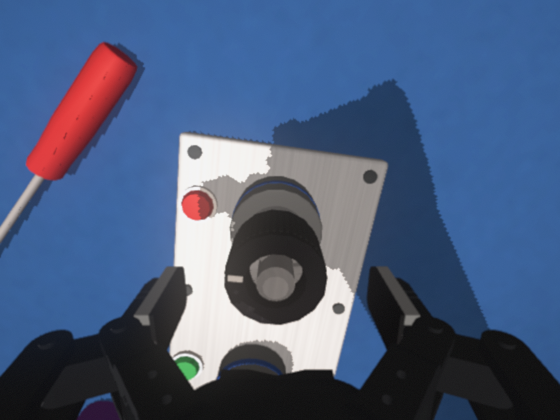

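The fingers straddle the collar: collar centre at about (277,275), pads at x 165 and 385. Closing.

Call:
move_arm --steps '[{"fingers":30,"translation":[0,0,0],"turn":0},{"fingers":30,"translation":[0,0,0],"turn":0},{"fingers":30,"translation":[0,0,0],"turn":0},{"fingers":30,"translation":[0,0,0],"turn":0},{"fingers":30,"translation":[0,0,0],"turn":0},{"fingers":30,"translation":[0,0,0],"turn":0}]' --newtons 30

```text
t: 5.3
eef_pos: [0.6084, -0.2101, 0.0709]
tool_rot: [0.0, -0.291, 0.957, -0.0]
contact_force: [-2.0, 0.9, 6.0]
gripper_width: 0.552
```

Call:
move_arm --steps '[{"fingers":30,"translation":[0,0,0.2],"turn":0.12},{"fingers":30,"translation":[0,0,0.4],"turn":0.12},{"fingers":30,"translation":[0,0,0.5],"turn":0.12},{"fingers":30,"translation":[0,0,0.5],"turn":0.12},{"fingers":30,"translation":[0,0,0.5],"turn":0.12}]'

```text
t: 5.92
eef_pos: [0.6084, -0.2099, 0.0723]
tool_rot: [0.0, -0.563, 0.827, -0.0]
contact_force: [0.9, -0.4, 0.4]
gripper_width: 0.549
```

Run:
```python
from h import *
o=get_obs();print(o["t"],o["q"].round(3),o["eef_pos"],o["contact_force"],o["torque"])
im=read_camera("wrist");cv2.imwrite("pics/w3.png",im)
```

```text
5.925 [-0.054  0.603  0.405  1.766 -0.306  0.835 -1.451] [ 0.60837057 -0.20992385  0.07229808] [ 0.92330602 -0.43403633  0.38529516] [ 0.07742249 -0.12032717  0.00219133]
```

View pics/w3.png

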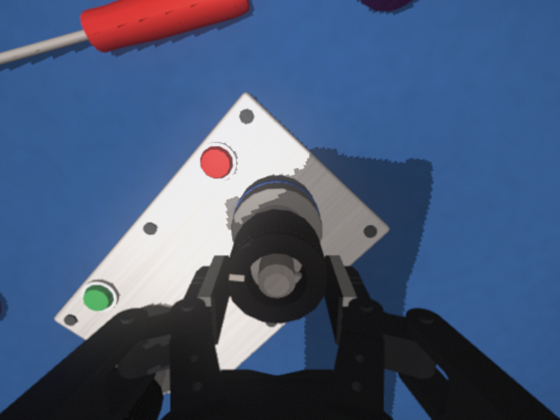

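The dash stays at (237,277) between the fingers while the cradle has rotated, so the collar turns with the hand and the forces are small. Continuing.

Call:
move_arm --steps '[{"fingers":30,"translation":[0,0,0.6],"turn":0.15},{"fingers":30,"translation":[0,0,0.6],"turn":0.15},{"fingers":30,"translation":[0,0,0.6],"turn":0.15},{"fingers":30,"translation":[0,0,0.6],"turn":0.15},{"fingers":30,"translation":[0,0,0.6],"turn":0.15},{"fingers":30,"translation":[0,0,0.6],"turn":0.15},{"fingers":30,"translation":[0,0,0.6],"turn":0.15},{"fingers":30,"translation":[0,0,0.6],"turn":0.15}]'

```text
t: 6.98
eef_pos: [0.6081, -0.2099, 0.0769]
tool_rot: [-0.0, 0.931, -0.365, 0.0]
contact_force: [0.2, 0.3, -0.1]
gripper_width: 0.549
```

Run:
```python
from h import *
o=get_obs();print(o["t"],o["q"].round(3),o["eef_pos"],o["contact_force"],o["torque"])
im=read_camera("wrist");cv2.imwrite("pics/w4.png",im)
```

```text
6.975 [ 0.164  0.565  0.099  1.747 -0.072  0.832 -0.451] [ 0.60806117 -0.20989936  0.07688105] [ 0.19905663  0.33405043 -0.09629639] [ 0.08235162 -0.08282355  0.01558104]
```

View pics/w4.png

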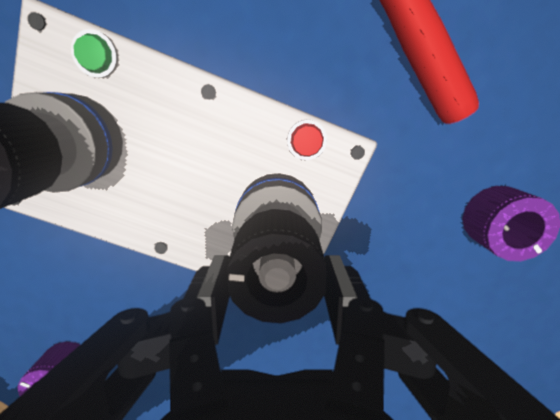

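Call:
move_arm --steps '[{"fingers":30,"translation":[0,0,0.6],"turn":0.16},{"fingers":30,"translation":[0,0,0.6],"turn":0.16},{"fingers":30,"translation":[0,0,0.6],"turn":0.16},{"fingers":30,"translation":[0,0,0.6],"turn":0.16},{"fingers":30,"translation":[0,0,0.6],"turn":0.16},{"fingers":30,"translation":[0,0,0.6],"turn":0.16},{"fingers":30,"translation":[0,0,0.6],"turn":0.16},{"fingers":30,"translation":[0,0,0.6],"turn":0.16},{"fingers":30,"translation":[0,0,0.6],"turn":0.16},{"fingers":30,"translation":[0,0,0.6],"turn":0.16}]'

```text
t: 8.28
eef_pos: [0.6081, -0.21, 0.0829]
tool_rot: [-0.0, 0.911, 0.413, 0.0]
contact_force: [0.8, 1.2, -0.3]
gripper_width: 0.547
```

Run:
```python
from h import *
o=get_obs();print(o["t"],o["q"].round(3),o["eef_pos"],o["contact_force"],o["torque"])
im=read_camera("wrist");cv2.imwrite("pics/w5.png",im)
```

```text
8.275 [ 0.449  0.575 -0.294  1.722  0.207  0.876  0.917] [ 0.60812702 -0.21004333  0.08289448] [ 0.84835662  1.19478445 -0.27738852] [ 0.09986689 -0.1038345  -0.02047627]
```

View pics/w5.png

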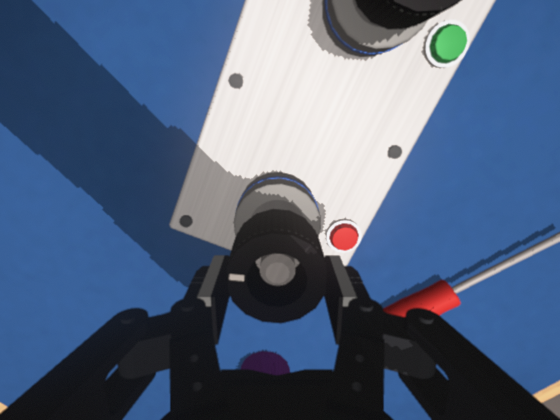

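Call:
move_arm --steps '[{"fingers":30,"translation":[0,0,0.6],"turn":0.15},{"fingers":30,"translation":[0,0,0.6],"turn":0.15},{"fingers":30,"translation":[0,0,0.6],"turn":0.15},{"fingers":30,"translation":[0,0,0.6],"turn":0.15},{"fingers":30,"translation":[0,0,0.5],"turn":0.1},{"fingers":30,"translation":[0,0,1],"turn":0},{"fingers":30,"translation":[0,0,1],"turn":0}]'

```text
t: 9.2
eef_pos: [0.6077, -0.2102, 0.0876]
tool_rot: [-0.0, 0.716, 0.698, -0.0]
contact_force: [-0.2, 0.3, -0.8]
gripper_width: 0.551
```

Call:
move_arm --steps '[{"fingers":30,"translation":[0,0,2],"turn":0},{"fingers":30,"translation":[0,0,2],"turn":0},{"fingers":30,"translation":[0,0,2],"turn":0}]'

```text
t: 9.57
eef_pos: [0.608, -0.21, 0.094]
tool_rot: [0.0, 0.715, 0.7, -0.0]
contact_force: [-0.5, 0.3, -0.3]
gripper_width: 0.549
```

Run:
```python
from h import *
o=get_obs();print(o["t"],o["q"].round(3),o["eef_pos"],o["contact_force"],o["torque"])
im=read_camera("wrist");cv2.imwrite("pics/w6.png",im)
im=read_camera("side");cv2.imwrite("pics/s6.png",cv2.resize(im[120:290,200:400],None,fx=3,fy=3))
```

```text
9.575 [ 0.569  0.587 -0.464  1.706  0.317  0.923  1.529] [ 0.6080285  -0.20998314  0.09398752] [-0.47289335  0.2749717  -0.29789939] [ 0.01057165 -0.04458256  0.02083832]
```

View pics/w6.png

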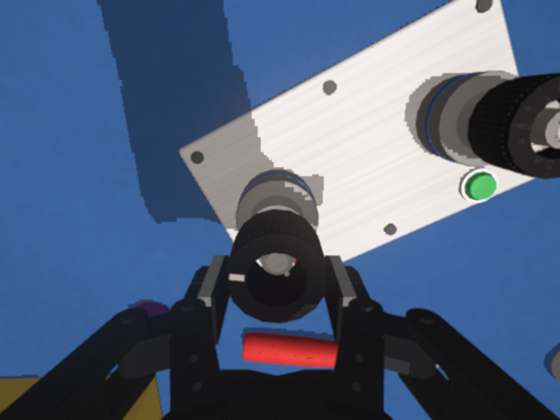

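View pics/s6.png

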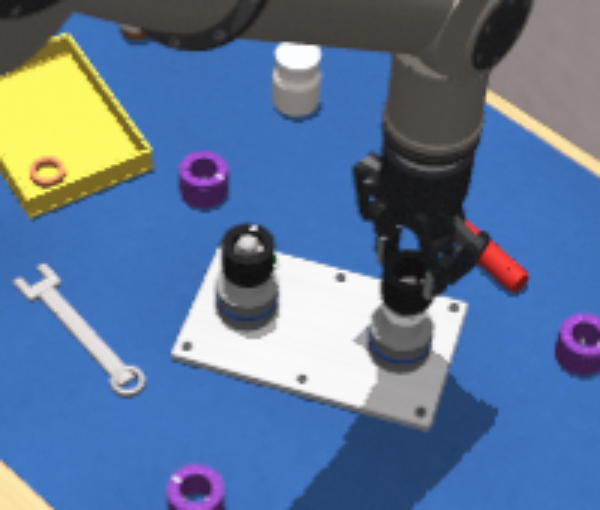

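The collar rises freely with the hand and the forces are near zero. Lifting clear.

Call:
move_arm --steps '[{"fingers":30,"translation":[0,0,6],"turn":0},{"fingers":30,"translation":[0,0,10],"turn":0},{"fingers":30,"translation":[0,0,15],"turn":0},{"fingers":30,"translation":[0,0,20],"turn":0},{"fingers":30,"translation":[0,0,20],"turn":0},{"fingers":30,"translation":[0,0,20],"turn":0},{"fingers":30,"translation":[0,0,10],"turn":0},{"fingers":30,"translation":[0,0,0],"turn":0}]'

```text
t: 10.68
eef_pos: [0.6084, -0.2101, 0.1957]
tool_rot: [0.001, 0.714, 0.7, 0.0]
contact_force: [-0.2, 0.4, -0.3]
gripper_width: 0.549
```

Run:
```python
from h import *
o=get_obs();print(o["t"],o["q"].round(3),o["eef_pos"],o["contact_force"],o["torque"])
im=read_camera("wrist");cv2.imwrite("pics/w7.png",im)
im=read_camera("side");cv2.imwrite("pics/s7.png",cv2.resize(im[90:290,140:400],None,fx=3,fy=3))
```

```text
10.675 [ 0.595  0.482 -0.498  1.621  0.251  1.102  1.581] [ 0.60843672 -0.21011516  0.19572844] [-0.1758215   0.35261369 -0.26539425] [-0.02047841 -0.04353121 -0.02226604]
```

View pics/w7.png

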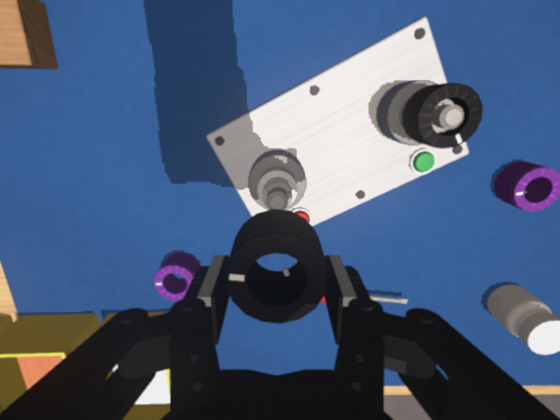

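View pics/s7.png

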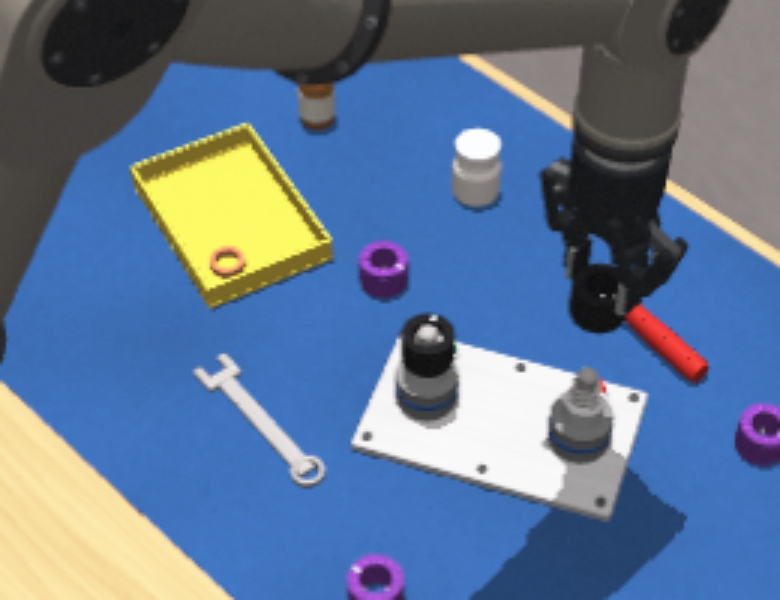

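The collar is held with the bare stud below it, and it's upright. Carrying it to the tray.

Call:
move_arm --steps '[{"fingers":30,"translation":[0,20,0],"turn":0},{"fingers":30,"translation":[-2,40,0],"turn":0},{"fingers":30,"translation":[-4,55,0],"turn":0},{"fingers":30,"translation":[-4,55,0],"turn":0},{"fingers":30,"translation":[-4,55,0],"turn":0},{"fingers":30,"translation":[-4,55,0],"turn":0},{"fingers":30,"translation":[-4,55,0],"turn":0},{"fingers":30,"translation":[-4,50,0],"turn":0},{"fingers":30,"translation":[-2,25,0],"turn":0},{"fingers":30,"translation":[0,0,0],"turn":0}]'

```text
t: 12.02
eef_pos: [0.5779, 0.2044, 0.1944]
tool_rot: [-0.001, 0.712, 0.702, 0.0]
contact_force: [-0.2, -0.9, -0.2]
gripper_width: 0.546
```

Run:
```python
from h import *
np.set_printoptions(precision=4,suppress=True)
o=get_obs();print(o["t"],o["q"].round(3),o["eef_pos"],o["tool_rot"],o["contact_force"])
im=read_camera("wrist");cal=calibration("wrist");cv2.imwrite("pics/w8.png",im)
for n,z in {"tray":0,"ring_mid":.009}.items():
    for r in place_of("wrist",n)[:3]: print(n,round(r["conf"],2),np.round(r["xy"],1),onz(cal,r["xy"],z))
print([onz(cal,p,0).round(3) for p in[(0,0),(559,0),(280,210)]])
im=read_camera("scene");cv2.imwrite("pics/sc8.png",cv2.resize(im[100:300,280:480],None,fx=3,fy=3))
```

```text
12.025 [ 0.016  0.456 -0.611  1.69   0.287  1.087  0.874] [0.5779 0.2044 0.1944] [-0.0011  0.7122  0.702   0.0001] [-0.1615 -0.9311 -0.2414]
tray 0.79 [304. 167.] [0.5707 0.2335 0.    ]
ring_mid 0.82 [265.5 127. ] [0.5246 0.1908 0.009 ]
[array([ 0.403, -0.063,  0.   ]), array([0.412, 0.478, 0.   ]), array([0.623, 0.205, 0.   ])]
```

View pics/w8.png

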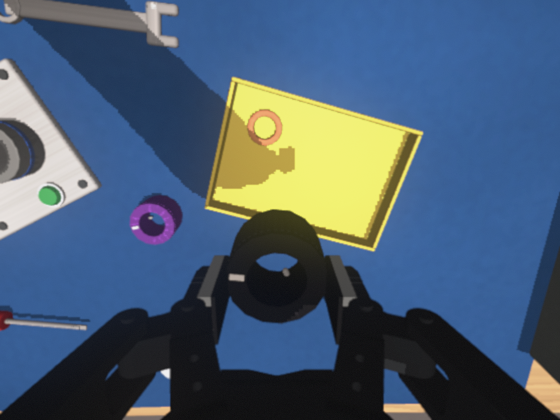

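View pics/sc8.png

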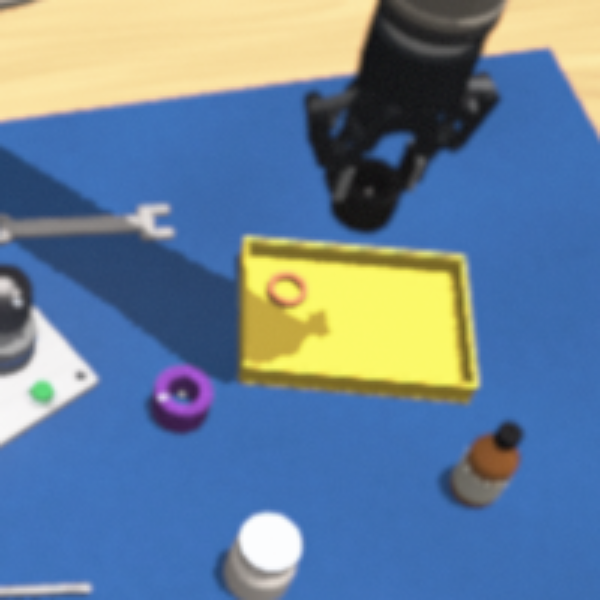

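The tray rim corners in the wrist view are (235,79), (421,132), (375,249) and (208,208), with the ring at (265,127).

Run:
```python
from h import *
np.set_printoptions(precision=4,suppress=True)
cal=calibration("wrist")
P=np.array([onz(cal,p,.03)[:2] for p in[(234.,79.),(421.,132.),(375.,249.),(207.,208.)]]);print(P,P.mean(0))
print(np.linalg.norm(P-np.roll(P,1,0),axis=1))
y=(P[1]-P[0]+P[2]-P[3]);y/=np.linalg.norm(y);x=np.array([y[1],-y[0]]);c=P.mean(0)
print("yaw",np.arctan2(-y[0],y[1]))
for t in(.03,.035,.04):print(t,c+t*y)
print((np.array([.5246,.1908])-c)@np.c_[x,y])
```

```text
[[0.4787 0.1596]
 [0.5331 0.3458]
 [0.6633 0.3094]
 [0.6095 0.1213]] [0.5711 0.234 ]
[0.1363 0.194  0.1352 0.1956]
yaw -0.2812355488231132
0.03 [0.5795 0.2628]
0.035 [0.5809 0.2676]
0.04 [0.5822 0.2724]
[-0.0327 -0.0544]
```

Call:
move_arm --steps '[{"fingers":30,"translation":[1,22,0],"turn":-0.09},{"fingers":30,"translation":[1,22,0],"turn":-0.09},{"fingers":30,"translation":[1,20,0],"turn":-0.08},{"fingers":30,"translation":[0,0,-25],"turn":0},{"fingers":30,"translation":[0,0,-35],"turn":0},{"fingers":30,"translation":[0,0,-35],"turn":0},{"fingers":30,"translation":[0,0,-30],"turn":0},{"fingers":30,"translation":[0,0,-20],"turn":0},{"fingers":30,"translation":[0,0,-10],"turn":0},{"fingers":30,"translation":[0,0,0],"turn":0}]'

```text
t: 13.48
eef_pos: [0.5832, 0.2637, 0.0397]
tool_rot: [-0.0, 0.799, 0.601, -0.0]
contact_force: [-0.5, 0.5, -1.2]
gripper_width: 0.547
```

Run:
```python
from h import *
o=get_obs();print(o["t"],o["q"].round(3),o["eef_pos"],o["contact_force"])
im=read_camera("wrist");cv2.imwrite("pics/w9.png",im)
im=read_camera("scene");cv2.imwrite("pics/sc9.png",cv2.resize(im[100:300,280:480],None,fx=3,fy=3))
```

```text
13.475 [-0.172  0.659 -0.488  1.741  0.396  0.841  0.448] [0.58315593 0.26373751 0.03971862] [-0.49479254  0.54428877 -1.23990253]
```

View pics/w9.png

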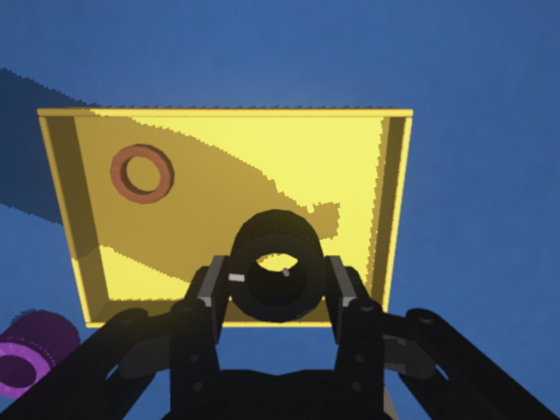

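View pics/sc9.png

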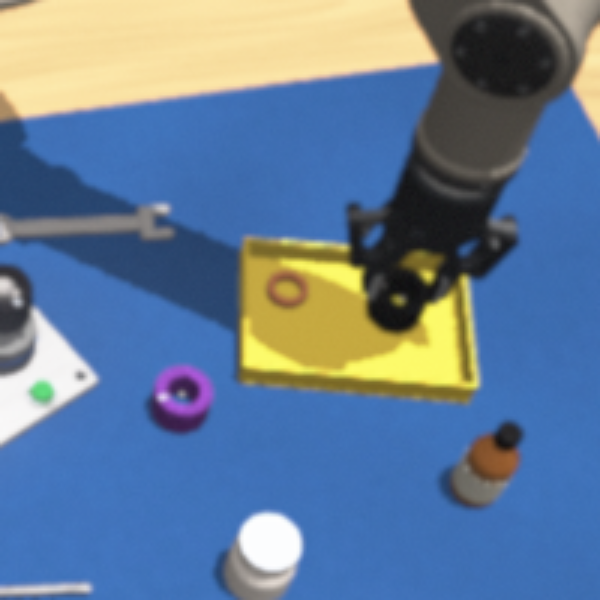

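Both views show the collar over the empty half of the tray, clear of the walls and the ring. Lowering slowly.

Call:
move_arm --steps '[{"fingers":30,"translation":[0,0,-10],"turn":0},{"fingers":30,"translation":[0,0,-10],"turn":0},{"fingers":30,"translation":[0,0,-6],"turn":0},{"fingers":30,"translation":[0,0,-3],"turn":0},{"fingers":30,"translation":[0,0,-2],"turn":0},{"fingers":30,"translation":[0,0,0],"turn":0}]'

```text
t: 14.32
eef_pos: [0.583, 0.264, 0.0088]
tool_rot: [-0.0, 0.799, 0.601, 0.0]
contact_force: [0.1, -1.6, -0.4]
gripper_width: 0.544
```

Call:
move_arm --steps '[{"fingers":30,"translation":[0,0,-1],"turn":0},{"fingers":30,"translation":[0,0,-1],"turn":0},{"fingers":30,"translation":[0,0,-1],"turn":0},{"fingers":30,"translation":[0,0,0],"turn":0}]'

```text
t: 14.82
eef_pos: [0.583, 0.264, 0.0058]
tool_rot: [-0.0, 0.799, 0.601, -0.0]
contact_force: [-0.3, 0.6, -0.5]
gripper_width: 0.548
```

Call:
move_arm --steps '[{"fingers":30,"translation":[0,0,-1],"turn":0},{"fingers":30,"translation":[0,0,-1],"turn":0},{"fingers":30,"translation":[0,0,-0.5],"turn":0},{"fingers":30,"translation":[0,0,0],"turn":0}]'

```text
t: 15.32
eef_pos: [0.583, 0.264, 0.0032]
tool_rot: [-0.0, 0.799, 0.601, -0.0]
contact_force: [-0.0, 0.4, 0.1]
gripper_width: 0.547
```

Call:
move_arm --steps '[{"fingers":30,"translation":[0,0,-0.7],"turn":0},{"fingers":30,"translation":[0,0,-0.7],"turn":0},{"fingers":30,"translation":[0,0,0],"turn":0}]'

```text
t: 15.7
eef_pos: [0.5831, 0.2641, 0.0029]
tool_rot: [0.0, 0.799, 0.601, 0.0]
contact_force: [-2.6, -0.7, 7.2]
gripper_width: 0.547
```

Run:
```python
from h import *
o=get_obs();print(o["t"],o["eef_pos"],o["contact_force"])
im=read_camera("wrist");cv2.imwrite("pics/w10.png",im)
im=read_camera("side");cv2.imwrite("pics/s10.png",cv2.resize(im[100:220,160:300],None,fx=5,fy=5))
```

```text
15.7 [0.58311831 0.26407367 0.00290767] [-2.6072217  -0.66684294  7.18387768]
```

View pics/s10.png

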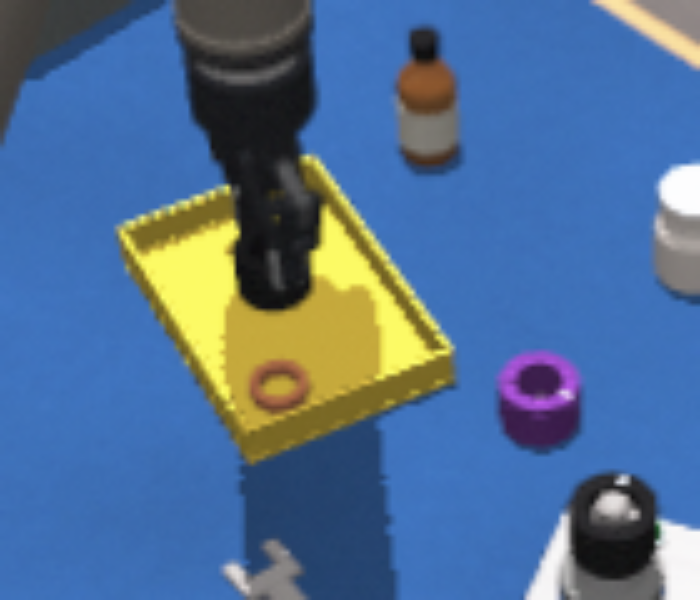

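Contact with the floor is 7 N, at the height expected (TCP 2.9 mm). Opening gently.

Call:
move_arm --steps '[{"fingers":52,"translation":[0,0,0],"turn":0},{"fingers":56,"translation":[0,0,0],"turn":0},{"fingers":62,"translation":[0,0,0],"turn":0},{"fingers":66,"translation":[0,0,0],"turn":0},{"fingers":66,"translation":[0,0,0],"turn":0}]'

```text
t: 16.42
eef_pos: [0.583, 0.264, 0.0018]
tool_rot: [-0.0, 0.799, 0.601, -0.0]
contact_force: [0.3, -0.6, 0.2]
gripper_width: 0.774
```

Run:
```python
from h import *
o=get_obs();print(o["t"],o["eef_pos"],o["contact_force"])
im=read_camera("wrist");cv2.imwrite("pics/w11.png",im)
```

```text
16.425 [0.58300639 0.26400176 0.00182785] [ 0.30988907 -0.56535505  0.18582822]
```

View pics/w11.png

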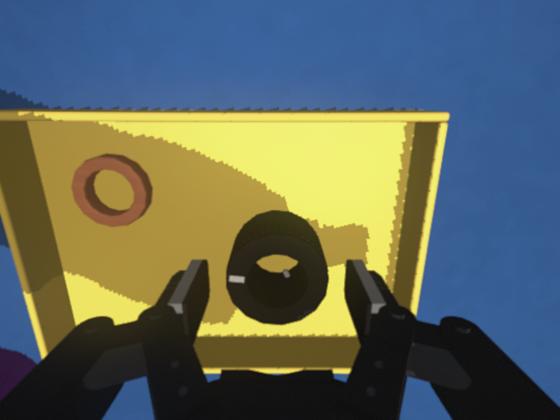

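The fingers are clear on both sides and the collar stands on the floor. Retreating.

Call:
move_arm --steps '[{"fingers":66,"translation":[0,0,8],"turn":0},{"fingers":66,"translation":[0,0,15],"turn":0},{"fingers":66,"translation":[0,0,30],"turn":0},{"fingers":66,"translation":[0,0,50],"turn":0},{"fingers":66,"translation":[0,0,50],"turn":0},{"fingers":66,"translation":[0,0,30],"turn":0},{"fingers":66,"translation":[-20,-30,0],"turn":0},{"fingers":66,"translation":[-20,-30,0],"turn":0},{"fingers":66,"translation":[0,0,0],"turn":0},{"fingers":66,"translation":[0,0,0],"turn":0}]'

```text
t: 17.73
eef_pos: [0.5435, 0.2047, 0.186]
tool_rot: [0.0, 0.799, 0.601, 0.001]
contact_force: [-0.1, -0.1, -0.0]
gripper_width: 0.772
```

Run:
```python
from h import *
np.set_printoptions(precision=4,suppress=True)
o=get_obs();print(o["t"],o["eef_pos"],o["contact_force"])
for c in["wrist","side","scene"]:
    im=read_camera(c);cal=calibration(c);cv2.imwrite(f"pics/{c}_12.png",im)
    for r in place_of(c,"collar_b_mid")[:5]:print(c,round(r["conf"],2),r["xy"],onz(cal,r["xy"],.021),onz(cal,r["xy"],.089))
```

```text
17.725 [0.5435 0.2047 0.186 ] [-0.0593 -0.0906 -0.0452]
wrist 0.95 [336.2, 197.2] [0.5799 0.2624 0.021 ] [0.5563 0.2552 0.089 ]
side 0.89 [394.1, 233.3] [ 0.7314 -0.3331  0.021 ] [ 0.6826 -0.3541  0.089 ]
side 0.79 [213.8, 150.3] [0.5883 0.2722 0.021 ] [0.5477 0.2166 0.089 ]
scene 0.65 [190.8, 298.1] [ 0.7382 -0.3263  0.021 ] [ 0.767  -0.3169  0.089 ]
scene 0.62 [407.5, 207.9] [0.5869 0.2586 0.021 ] [0.6263 0.2273 0.089 ]
scene 0.17 [280.1, 203.7] [ 0.5134 -0.0713  0.021 ] [ 0.5578 -0.0796  0.089 ]
```

View pics/wrist_12.png

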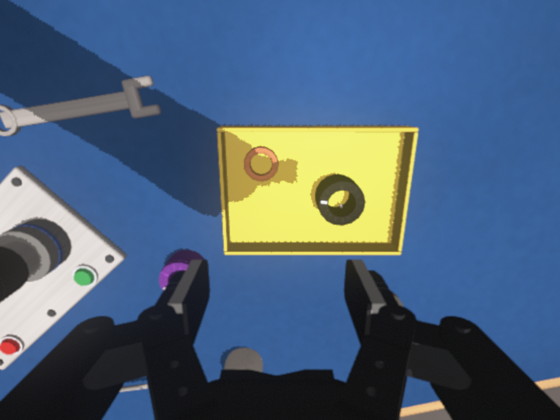

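View pics/side_12.png

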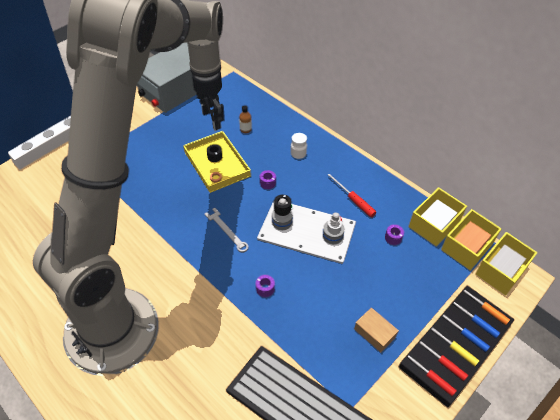

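View pics/scene_12.png

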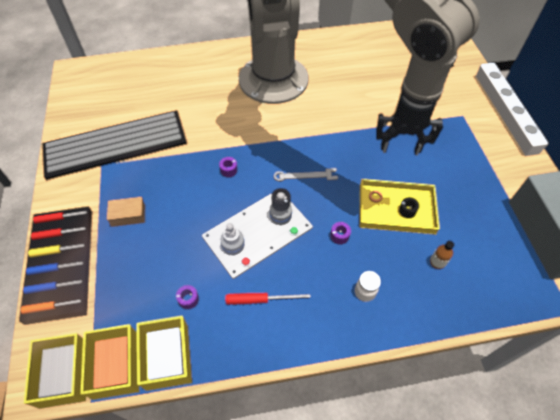

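The collar stands flat in the tray (wrist view (340,200), white dash on top). The red-marked stud is bare, and everything else looks where it was.

```bash
python3 -c "
from station import *
print(hand_in())"
```

```text
the job is handed in; nothing more can be done
None
```

I unscrewed the black collar from the red-marked head (the -y head, `collar_b`), lifted it off its stud and set it down in the empty half of the yellow tray. The job was handed in at about 18 s; no verdict was reported.

- **Unscrewing:** one grip at 30 N and about 4.1 rad anticlockwise, with the hand rising along the thread. Forces read after each move were near zero. The red-marked stud shows bare in the side and scene views.
- **Setting down:** it touched the tray floor with about 7 N, at the height expected for standing flat. In the pictures after release it is upright, with its white dash on top.
- **Position in the tray:** the wrist camera puts the collar at (0.580, 0.262), about 3 cm from the tray centre and within the limits. The side and scene estimates differ from that by up to about 13 mm, which is still inside the limits.
- **Other things:** by eye, the other collar, the ring, jar, bottle, carton, screwdriver and spanner look unmoved; I did not measure them again. The gripper is clear of everything and its force reading is near zero.
- **Recognition errors:** the networks sometimes reported purple look-alike rings as collars, so I chose the collar by its colour and the red marker beside it.

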